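Seat three baubles on their blocks

ROBOT

A 7-joint arm with a two-finger parallel gripper is mounted at the origin on a cart in front of the work surface, level with it; the furniture and walls round the work are solid. World frame = base frame: x ahead of the robot, y to its left, z up, the work surface at z = 0. Lengths are in m, angles in rad, forces in N, time in s.
With the tool pointing down it reaches from about 0.425 to 0.925 m from the base axis. Payload 6.8 kg.
Tool frame: the origin (TCP) lies between the finger pads; the fingertips stand 14 mm ahead of it and the grasp point (between the pads) lies 5 mm behind it; z points along the fingers, y is the line along which they close (so a half turn about z gives the same grasp; the last joint's range is limited). The gripper opens to 85 mm and grips with 20 to 120 N. Pads are 22 mm wide; open, the fingers measure 114 mm over their backs; the gripper's body (76 mm by 85 mm) begins 54 mm behind the grasp point. The pads swing forward as they close: fully open they stand 13 mm farther back than shut.
Start: joints at [1.061, 0.477, 0.022, 1.555, -0.011, 1.109, -0.083], TCP at [0.264, -0.621, 0.245] pointing down, gripper open.
Joint ranges: [-2.96, 2.96], [-0.34, 2.1], [-1.41, 1.46], [0.24, 2.44], [-1.37, 4.51], [0.17, 1.92], [-2.96, 2.96]. Speed limits (rad/s): [2.39, 2.39, 3.14, 3.14, 3.14, 3.14, 3.14].

INTERFACE

Orientations are given as a rotation vector (axis times angle).
In Python, from bench import r, eyes, ticket gives the robot as it stands. The module is installed in compiled form; this text tells all that it offers.
- The arm moves only by the tool arm_command, never from a script. Its argument "plan" is text: rows parted by semicolons, each of 4 numbers parted by spaces: the shift along the tool's x, y, z in m, then the turn about the tool's z in degrees. In form: tx ty tz yaw; .... A call has 1 to 20 rows; each row shifts and turns the commanded pose from where the row before left it, along the tool's axes as they then stand; what a row does not reach is not made up. A row lasts 1/8 s, in which the tool goes at most 62.5 mm and 10.7 degrees, less where a joint would pass 70% of its speed; a pose out of reach is approached as far as the arm can. A call is refused whole if a number of a shift passes 0.0625 or a number of a turn 10.7, either way. A call with a gripper value outside its range is refused whole. "hand" is the closure, from -1 (fully open) to 1 (shut), set as the call begins (left out, the last holds). The fingers move at their own pace and stop on an object; "grip_force" is the grip in N (left out, the last holds). Time passes only in rows, so rows that do not move let the fingers close. It gives the time, the measured TCP pose, the force, the opening and the grip force at its end, in the units of the state.
- r.get_obs(): the state, without advancing time (a new reading comes with each control period).
- eyes.grab_frame(name): name is "scene" or "top"; returns (picture, depth): 400x640x3 uint8, red, green, blue; 400x640 float32, m along the optical axis (not along the pixel's ray), 0 where there is no reading.
- eyes.calibration(name): a dict with "fov_y" (degrees; the focal length in pixels is half the picture's height over the tangent of half this angle, whatever the lens; pixels are square), "cx", "cy" (the principal point, pixels), "origin" and "attitude" of the camera in the world. Camera axes: x right, y up, looking along -z (the intrinsics and any distortion apply to the point x, -y, -z); pixel columns grow to the right and rows downward; lengths in m; the calibration is good to about 2 mm. A picture is of the moment at which its call begins. calibration takes no time and is no camera call.
- ticket.hand_in(): hands the job in; it is judged then, once.
The state is a dict: "clock": time; "joints": joint angles; "qvel": joint speeds; "tau": joint torques, N m; "tcp_pos": TCP position; "orientation": TCP orientation; "contact_force": force on the tool from outside, world axes, zero at the start; "moment": the same for the moment, N m; "grip_width": finger opening in m; "gripper_force": force on a finger pad.
Only numpy, scipy, OpenCV 4.12 (cv2) and the standard library are available. Lean on these libraries where they do the work, as an engineer would, in place of code of your own. Each camera call takes 0.05 s, during which the arm holds its last target. There are 200 camera calls.

TASK

Three glass baubles stand proud of their wooden blocks: with the shut fingertips, lightly push each one down on the top of its ball until the collar on its stem rests on the block, in the order smallest, middle-sized, largest. They are glass, so press gently from above, and do not pinch or pull up any of them. Leave the other things on the table where they are.

Things in the scene. Friction and masses are not known exactly. Their poses are not given: they have to be found in the camera images.
- small_crown (a point): top of the smallest bauble, a pale striped ball 56 mm across on an upright 8 mm stem that stands in the lowest wooden block. This point is the very top of the ball and moves with it; it lies 147 mm above the table when the bauble is fully down and up to 20 mm higher before. The ball moves only straight up and down; z of the point is up.
- small_bauble (a joint): how far the smallest bauble's stem is pushed down, in m: it starts between 0 and 0.007, and at 0.020 the stem's collar rests on the block. Growing is downward. Friction of about 4 N (somewhat more when moved fast) holds it wherever it is left; it does not spring back. It could also be pulled up to -0.020.
- small_stand: the lowest square wooden block, 84 x 84 x 30 mm high, fixed to the table, with a flat brass bush on top into which the stem of the smallest bauble goes. Origin at the centre of its underside, z up. A wooden collar (24 mm across, 6 mm thick) on the stem stands above the bush by what is still to be pushed.
- middle_crown (a point): top of the middle-sized bauble, a pale striped ball 69 mm across on an upright 8 mm stem that stands in the middle-height wooden block. This point is the very top of the ball and moves with it; it lies 172 mm above the table when the bauble is fully down and up to 20 mm higher before. The ball moves only straight up and down; z of the point is up.
- middle_bauble (a joint): how far the middle-sized bauble's stem is pushed down, in m: it starts between 0 and 0.007, and at 0.020 the stem's collar rests on the block. Growing is downward. Friction of about 4 N (somewhat more when moved fast) holds it wherever it is left; it does not spring back. It could also be pulled up to -0.020.
- middle_stand: the middle-height square wooden block, 84 x 84 x 60 mm high, fixed to the table, with a flat brass bush on top into which the stem of the middle-sized bauble goes. Origin at the centre of its underside, z up. A wooden collar (24 mm across, 6 mm thick) on the stem stands above the bush by what is still to be pushed.
- large_crown (a point): top of the largest bauble, a pale striped ball 76 mm across on an upright 8 mm stem that stands in the tallest wooden block. This point is the very top of the ball and moves with it; it lies 200 mm above the table when the bauble is fully down and up to 20 mm higher before. The ball moves only straight up and down; z of the point is up.
- large_bauble (a joint): how far the largest bauble's stem is pushed down, in m: it starts between 0 and 0.007, and at 0.020 the stem's collar rests on the block. Growing is downward. Friction of about 4 N (somewhat more when moved fast) holds it wherever it is left; it does not spring back. It could also be pulled up to -0.020.
- large_stand: the tallest square wooden block, 84 x 84 x 90 mm high, fixed to the table, with a flat brass bush on top into which the stem of the largest bauble goes. Origin at the centre of its underside, z up. A wooden collar (24 mm across, 6 mm thick) on the stem stands above the bush by what is still to be pushed.
- glitter_jar: bystander: small glitter jar with a ribbed screw lid, 43 mm across, 58 mm high; origin under its centre
- sanding_block: bystander: wooden sanding block, 40 x 85 x 31 mm; origin under its centre, long side along its y
- marker: bystander: marker pen lying down, 135 mm long, 16 mm thick; origin under its centre, long side along its y

How it is judged:
By the outcome, as a careful person would: the job done as asked, in the order asked, and still so for the second after the job is handed in, with the robot touching nothing.
It also fails if it takes over 45 s, if anything falls off the work surface, if the arm or the gripper's body presses on something with over 40 N, if the wrist force passes 120 N, or if a joint passes its speed limit or range.

## Working session

There is one attempt and no reset: what is moved stays moved. The work goes in short steps, Python scripts to look and compute and a tool call to move; the robot and the scene stay as the last step left them, time stands still between calls to the robot, and variables do not carry over. Pictures are saved under pics/ and viewed, at most 10 in all, crops included, and the job is handed in when it is done.

Besides the shell and the picture viewer there is one more tool, called after "Emit:" as name(argument=value, ...), one argument or row to a line, values as JSON. arm_command: Moves the arm, as the interface text tells. Its arguments: {"type":"object","properties":{"plan":{"type":"string"},"hand":{"type":"number"},"grip_force":{"type":"number"}},"required":["plan"]}

```bash
mkdir -p pics; python3 - <<'E'
from bench import r,eyes
import cv2,numpy as np
print(r.get_obs())
for n in("scene","top"):
    p,d=eyes.grab_frame(n);np.savez(n,p=p,d=d);cv2.imwrite(f"pics/{n}0.png",p[:,:,::-1]);print(n,eyes.calibration(n))
E
```

```text
{'clock': 0.0, 'joints': array([ 1.06090826,  0.47778594,  0.0223469 ,  1.55648446, -0.01149536,
        1.10928569, -0.0830981 ]), 'qvel': array([-0.00100265,  0.00039931,  0.00047901,  0.00123412,  0.00073459,
       -0.00117009,  0.00149501]), 'tau': array([-7.36893326e-04, -5.96445608e+01,  1.60724223e+00, -2.81193835e+01,
        1.23265429e-02,  9.34201526e-03,  2.18103219e-05]), 'tcp_pos': array([ 0.26372367, -0.62071991,  0.24432139]), 'orientation': array([-3.07667622e+00, -6.26567574e-01,  7.94394042e-04]), 'contact_force': array([-0.43773108, -0.66739566,  0.59325099]), 'moment': array([ 0.02324972, -0.05126265, -0.02773345]), 'gripper_force': 0.0, 'grip_width': 0.08548650526637246}
scene {'fov_y': 42.63663436345895, 'cx': 320.27590634864885, 'cy': 194.4489246576846, 'origin': array([-0.23414762,  0.48733125,  0.81846479]), 'attitude': array([ 0.55187453, -0.97994917, -1.97148531])}
top {'fov_y': 43.339505639374465, 'cx': 310.1901383810077, 'cy': 202.95347281208942, 'origin': array([0.33920592, 0.00873961, 1.26455053]), 'attitude': array([ 0.15197533, -0.13358834, -1.5754435 ])}
```

View pics/scene0.png

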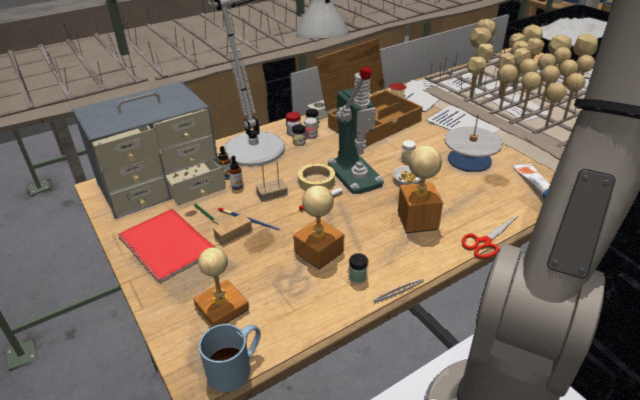

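View pics/top0.png

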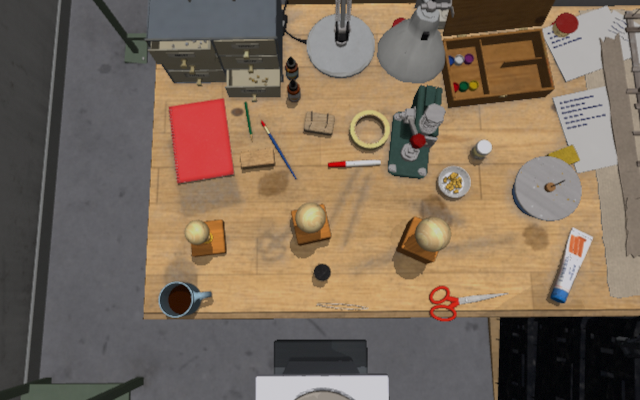

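The scene view shows the balls at about (212,262) small, (318,201) middle and (425,162) large. In the top view they are at (197,232), (311,218) and (432,234). I'll locate each one from the depth points and cross-check with circle rays.

```bash
cat >h.py <<'E'
import numpy as np,cv2
from bench import r,eyes
from scipy.spatial.transform import Rotation as R
from scipy.optimize import least_squares
BALL=dict(small=(.028,(212,262),(197,232),.147),middle=(.0345,(318,201),(311,218),.172),large=(.038,(425,162),(432,234),.2))
def cloud(n,d):
    c=eyes.calibration(n);f=200/np.tan(np.radians(c["fov_y"]/2))
    v,u=np.mgrid[:400,:640]
    ray=np.stack([(u-c["cx"])/f,-(v-c["cy"])/f,-np.ones(u.shape)],-1)@R.from_rotvec(c["attitude"]).as_matrix().T
    return c["origin"],ray,c["origin"]+ray*d[...,None]
def measure(fr,names=BALL):
    out={}
    for b in names:
        rad,*px,zt=BALL[b]
        allp=[]
        for n,(u,v) in zip(("scene","top"),px):
            if n not in fr: continue
            o,ray,P=cloud(n,fr[n][1])
            h=12;Q=P[v-h:v+h+1,u-h:u+h+1].reshape(-1,3);Q=Q[np.linalg.norm(Q-np.median(Q,0),axis=1)<rad]
            res=lambda c:np.linalg.norm(Q-c,axis=1)-rad
            s=least_squares(res,Q.mean(0)+rad*(Q.mean(0)-o)/np.linalg.norm(Q.mean(0)-o),loss="soft_l1",f_scale=.002)
            c=s.x;print(b,n,"centre",c.round(4),"crown z",round(c[2]+rad,4),"rms",np.sqrt(np.mean(res(c)**2)).round(4),"joint",round(.02-(c[2]+rad-zt),4))
            # image ellipse ray
            g=fr[n][0];hs=cv2.cvtColor(g,cv2.COLOR_RGB2HSV)
            dist=np.linalg.norm(P-c,axis=2);m=(abs(dist-rad)<.006).astype(np.uint8)
            m=cv2.morphologyEx(m,cv2.MORPH_OPEN,np.ones((3,3)))
            cs=max(cv2.findContours(m,0,1)[0],key=cv2.contourArea)
            (x,y),rr=cv2.minEnclosingCircle(cs);allp.append((o,ray[int(round(y)),int(round(x))]))
            print("   circle",round(x,1),round(y,1),round(rr,1))
        if len(allp)==2:
            A=[];B=[]
            for o,d in allp:
                d=d/np.linalg.norm(d);M=np.eye(3)-np.outer(d,d);A.append(M);B.append(M@o)
            print("   rays meet",np.linalg.solve(sum(A),sum(B)).round(4))
E
python3 - <<'E'
from h import *
measure({n:(np.load(n+".npz")["p"],np.load(n+".npz")["d"]) for n in("scene","top")})
o=r.get_obs();print(R.from_rotvec(o["orientation"]).as_matrix().round(3))
E
```

```text
small scene centre [0.4821 0.2802 0.1314] crown z 0.1594 rms 0.0014 joint 0.0076
   circle 212.8 261.5 14.9
small top centre [0.4837 0.2789 0.1319] crown z 0.1599 rms 0.0016 joint 0.0071
   circle 196.7 231.5 12.6
   rays meet [0.4831 0.2791 0.1313]
middle scene centre [0.5103 0.0222 0.1488] crown z 0.1833 rms 0.0016 joint 0.0087
   circle 317.6 200.8 15.9
middle top centre [0.5121 0.0209 0.1496] crown z 0.1841 rms 0.0016 joint 0.0079
   circle 310.3 216.9 15.3
   rays meet [0.5118 0.021  0.1473]
large scene centre [ 0.4676 -0.2432  0.1748] crown z 0.2128 rms 0.0017 joint 0.0072
   circle 424.8 161.6 16.9
large top centre [ 0.4692 -0.2444  0.1756] crown z 0.2136 rms 0.0017 joint 0.0064
   circle 432.7 233.5 17.9
   rays meet [ 0.4704 -0.2466  0.1709]
[[ 0.92   0.391 -0.001]
 [ 0.391 -0.92   0.001]
 [-0.    -0.002 -1.   ]]
```

Emit:
arm_command(
  plan="0.021 -0.015 -0.006 0;0.021 -0.015 -0.006 0;0.021 -0.015 -0.006 0;0.021 -0.015 -0.006 0;0.021 -0.015 -0.006 0;0.021 -0.015 -0.006 0;0.021 -0.015 -0.006 0;0.021 -0.015 -0.006 0;0.021 -0.015 -0.006 0;0.021 -0.015 -0.006 0;0.019 -0.0245 0 0;0.019 -0.0245 0 0;0.019 -0.0245 0 0;0.019 -0.0245 0 0;0.019 -0.0245 0 0;0.019 -0.0245 0 0;0.019 -0.0245 0 0;0.019 -0.0245 0 0;0.019 -0.0245 0 0;0.019 -0.0245 0 0",
  hand=1,
  grip_force=20,
)

```text
clock: 2.6
tcp_pos: [0.4773, -0.099, 0.3054]
orientation: [3.078, 0.629, -0.0]
contact_force: [0.3, -0.8, -0.5]
grip_width: -0.0002
gripper_force: 0.0
```

Emit:
arm_command(
  plan="0.011 -0.0247 0 0;0.011 -0.0247 0 0;0.011 -0.0247 0 0;0.011 -0.0247 0 0;0.011 -0.0247 0 0;0.011 -0.0247 0 0;0.011 -0.0247 0 0;0.011 -0.0247 0 0;0.011 -0.0247 0 0;0.011 -0.0247 0 0;0.011 -0.0247 0 0;0.011 -0.0247 0 0;0.011 -0.0247 0 0;0.011 -0.0247 0 0;0 0 0.02 0;0 0 0.02 0;0 0 0.02 0;0 0 0.02 0;0 0 0.02 0;0 0 0 0",
)

```text
clock: 5.1
tcp_pos: [0.4823, 0.2772, 0.2042]
orientation: [3.077, 0.629, -0.005]
contact_force: [0.4, -0.6, 0.3]
grip_width: 0.0
gripper_force: 0.0
```

```bash
python3 - <<'E'
from h import *
o=r.get_obs();print(o["tcp_pos"],o["contact_force"],R.from_rotvec(o["orientation"]).as_matrix().round(3))
P=[]
for n in("scene","top"):
    p,d=eyes.grab_frame(n);u,v=BALL["small"][1+(n=="top")]
    P.append(cv2.resize(p[v-60:v+50,max(u-70,0):u+70][:, :140],None,fx=2.8,fy=4*.7))
cv2.imwrite("pics/s1.png",np.hstack(P)[:,:,::-1])
E
```

```text
[0.48233419 0.27716855 0.20416522] [ 0.37720517 -0.5996965   0.3398426 ] [[ 0.92   0.392 -0.003]
 [ 0.392 -0.92  -0.002]
 [-0.003  0.    -1.   ]]
```

View pics/s1.png

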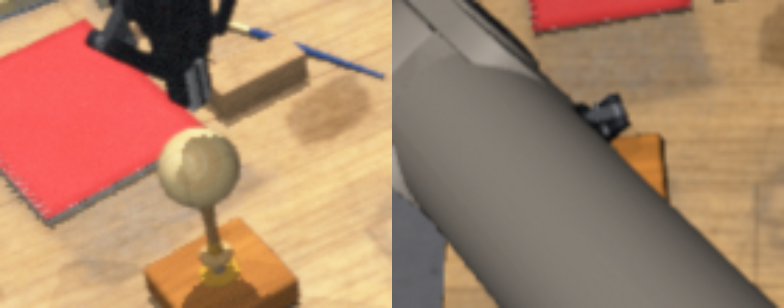

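The left crop shows the shut tips right above the small ball (tip about (193,100), ball (200,168)). In the right crop the arm hides the ball. I'll correct y by 2 mm and start down.

Emit:
arm_command(
  plan="0.001 -0.002 0.005 0;0 0 0.006 0;0 0 0.005 0;0 0 0.004 0;0 0 0.002 0;0 0 0.002 0;0 0 0.002 0;0 0 0.002 0;0 0 0.002 0;0 0 0.002 0;0 0 0.002 0;0 0 0 0",
)

```text
clock: 6.7
tcp_pos: [0.4844, 0.2795, 0.1713]
orientation: [-3.078, -0.627, -0.0]
contact_force: [-1.8, -0.4, 2.1]
grip_width: 0.0001
gripper_force: 0.9
```

Emit:
arm_command(
  plan="0 0 0.001 0;0 0 0.001 0;0 0 0.001 0;0 0 0.001 0",
)

```text
clock: 7.2
tcp_pos: [0.4844, 0.2794, 0.1673]
orientation: [-3.078, -0.627, -0.0]
contact_force: [-0.5, -0.1, 3.4]
grip_width: 0.0001
gripper_force: 1.6
```

Emit:
arm_command(
  plan="0 0 0.001 0;0 0 0.001 0;0 0 0.001 0",
)

```text
clock: 7.58
tcp_pos: [0.4844, 0.2795, 0.1642]
orientation: [-3.078, -0.627, -0.0]
contact_force: [-0.6, -0.0, 2.9]
grip_width: -0.0001
gripper_force: 1.6
```

Tip is at 0.150, with about 3 mm left. I'll use half-millimetre steps from here.

Emit:
arm_command(
  plan="0 0 0.001 0;0 0 0.001 0;0 0 0.0005 0",
)

```text
clock: 7.95
tcp_pos: [0.4844, 0.2795, 0.1617]
orientation: [-3.078, -0.627, -0.0]
contact_force: [0.5, -0.8, 3.1]
grip_width: -0.0
gripper_force: 1.6
```

Emit:
arm_command(
  plan="0 0 0.0005 0;0 0 0 0",
)

```text
clock: 8.2
tcp_pos: [0.4843, 0.2794, 0.1613]
orientation: [-3.078, -0.627, 0.0]
contact_force: [-0.7, 0.2, 2.0]
grip_width: -0.0
gripper_force: 1.3
```

Emit:
arm_command(
  plan="0 0 0.0005 0;0 0 0 0",
)

```text
clock: 8.45
tcp_pos: [0.4843, 0.2794, 0.1608]
orientation: [3.078, 0.627, 0.0]
contact_force: [0.4, 0.6, 3.0]
grip_width: 0.0002
gripper_force: 1.5
```

Emit:
arm_command(
  plan="0 0 0.0005 0;0 0 0 0",
)

```text
clock: 8.7
tcp_pos: [0.4844, 0.2795, 0.1607]
orientation: [3.078, 0.627, 0.001]
contact_force: [-1.6, -1.0, 5.6]
grip_width: -0.0001
gripper_force: 3.0
```

Emit:
arm_command(
  plan="0 0 0.0005 0;0 0 0 0",
)

```text
clock: 8.95
tcp_pos: [0.4844, 0.2796, 0.1605]
orientation: [3.078, 0.627, 0.001]
contact_force: [-1.1, -0.6, 9.5]
grip_width: 0.0002
gripper_force: 4.6
```

Emit:
arm_command(
  plan="0 0 -0.005 0;0 0 -0.015 0;0 0 -0.02 0;0 0 -0.02 0;0 0 -0.02 0;0 0 -0.02 0;-0.0064 0.0207 0 0;-0.0064 0.0207 0 0;-0.0064 0.0207 0 0;-0.0064 0.0207 0 0;-0.0064 0.0207 0 0;-0.0064 0.0207 0 0;-0.0064 0.0207 0 0;-0.0064 0.0207 0 0;-0.0064 0.0207 0 0;-0.0064 0.0207 0 0;-0.0064 0.0207 0 0;-0.0064 0.0207 0 0;0 0 0.02 0;0 0 0.015 0",
)

```text
clock: 11.45
tcp_pos: [0.5107, 0.0206, 0.2246]
orientation: [-3.079, -0.626, -0.0]
contact_force: [-0.3, -0.0, 1.3]
grip_width: 0.0002
gripper_force: 0.0
```

```bash
python3 - <<'E'
from h import *
fr={"scene":eyes.grab_frame("scene")};measure(fr,["small","middle"])
o=r.get_obs();print(o["tcp_pos"],o["contact_force"])
cv2.imwrite("pics/m1.png",cv2.resize(fr["scene"][0][110:350,130:400],None,fx=2.4,fy=2.4)[:,:,::-1])
E
```

```text
small scene centre [0.4816 0.2802 0.1171] crown z 0.1451 rms 0.0014 joint 0.0219
   circle 213.7 266.4 14.8
middle scene centre [0.5105 0.022  0.1487] crown z 0.1832 rms 0.0016 joint 0.0088
   circle 317.6 200.8 15.9
[0.5094679  0.02074378 0.22259969] [-1.04591297 -0.58501481 -0.62274542]
```

View pics/m1.png

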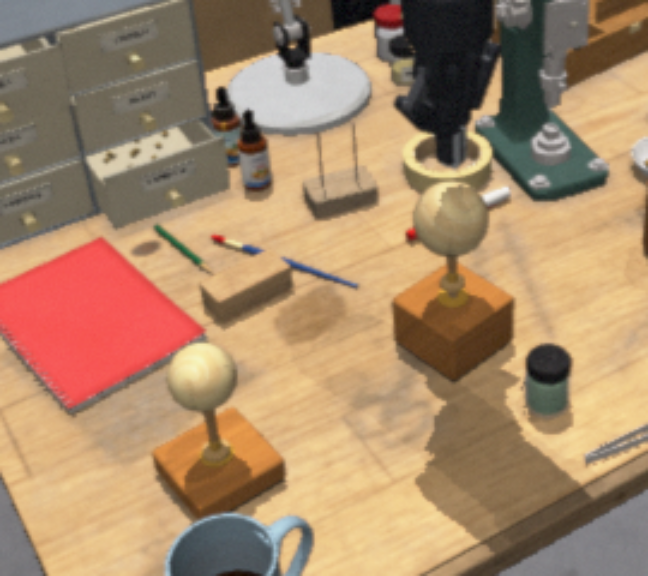

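The small ball's collar now rests on its bush, at about crop (215,455). The tips are above the middle ball at crop (450,155). I'll descend on the middle one.

Emit:
arm_command(
  plan="0.001 0 0.006 0;0 0 0.006 0;0 0 0.004 0;0 0 0.002 0;0 0 0.002 0;0 0 0.002 0;0 0 0.002 0;0 0 0.002 0;0 0 0.002 0;0 0 0 0",
)

```text
clock: 12.75
tcp_pos: [0.5118, 0.0212, 0.1969]
orientation: [3.078, 0.627, 0.0]
contact_force: [-0.5, -0.7, 1.6]
grip_width: -0.0002
gripper_force: 0.8
```

Emit:
arm_command(
  plan="0 0 0.001 0;0 0 0.001 0;0 0 0.001 0;0 0 0.001 0;0 0 0.001 0",
)

```text
clock: 13.38
tcp_pos: [0.5117, 0.0212, 0.1918]
orientation: [3.078, 0.627, 0.0]
contact_force: [-1.4, -0.3, 4.1]
grip_width: -0.0001
gripper_force: 1.6
```

Emit:
arm_command(
  plan="0 0 0.001 0;0 0 0.001 0;0 0 0.001 0;0 0 0.001 0;0 0 0.001 0",
)

```text
clock: 14.0
tcp_pos: [0.5117, 0.0212, 0.1868]
orientation: [3.078, 0.627, 0.0]
contact_force: [-0.9, -0.6, 3.9]
grip_width: 0.0001
gripper_force: 1.6
```

Emit:
arm_command(
  plan="0 0 0.0005 0;0 0 0.0005 0;0 0 0 0",
)

```text
clock: 14.38
tcp_pos: [0.5117, 0.0212, 0.1858]
orientation: [-3.078, -0.627, 0.0]
contact_force: [0.1, -1.2, 3.2]
grip_width: -0.0002
gripper_force: 1.3
```

Emit:
arm_command(
  plan="0 0 0.0005 0;0 0 0 0",
)

```text
clock: 14.62
tcp_pos: [0.5117, 0.0212, 0.1853]
orientation: [3.078, 0.627, 0.0]
contact_force: [0.2, -0.2, 3.2]
grip_width: 0.0002
gripper_force: 1.7
```

Emit:
arm_command(
  plan="0 0 0.0005 0;0 0 0 0",
)

```text
clock: 14.88
tcp_pos: [0.5118, 0.0212, 0.1852]
orientation: [3.078, 0.627, 0.0]
contact_force: [-1.1, -0.8, 7.7]
grip_width: -0.0003
gripper_force: 3.3
```

Emit:
arm_command(
  plan="0 0 0.0005 0;0 0 0 0",
)

```text
clock: 15.12
tcp_pos: [0.5119, 0.0212, 0.1851]
orientation: [3.078, 0.627, 0.001]
contact_force: [-3.6, -1.0, 10.3]
grip_width: 0.0002
gripper_force: 5.0
```

Emit:
arm_command(
  plan="0 0 -0.005 0;0 0 -0.015 0;0 0 -0.02 0;0 0 -0.025 0;0 0 -0.025 0;-0.012 0.019 0 0;-0.012 0.019 0 0;-0.012 0.019 0 0;-0.012 0.019 0 0;-0.012 0.019 0 0;-0.012 0.019 0 0;-0.012 0.019 0 0;-0.012 0.019 0 0;-0.012 0.019 0 0;-0.012 0.019 0 0;-0.012 0.019 0 0;-0.012 0.019 0 0;0 0 0.015 0;0 0 0.01 0;0 0 0 0",
)

```text
clock: 17.62
tcp_pos: [0.4679, -0.2434, 0.248]
orientation: [-3.076, -0.629, 0.003]
contact_force: [-0.0, -1.2, 0.3]
grip_width: -0.0
gripper_force: 0.0
```

```bash
python3 - <<'E'
from h import *
fr={"scene":eyes.grab_frame("scene")};measure(fr,["small","middle","large"])
o=r.get_obs();print(o["tcp_pos"],o["contact_force"])
cv2.imwrite("pics/l1.png",cv2.resize(fr["scene"][0][90:290,260:500],None,fx=2.4,fy=2.4)[:,:,::-1])
E
```

```text
small scene centre [0.4817 0.2803 0.1171] crown z 0.1451 rms 0.0014 joint 0.0219
   circle 213.8 266.6 14.8
middle scene centre [0.51   0.0217 0.1355] crown z 0.17 rms 0.0016 joint 0.022
   circle 317.7 205.6 15.8
large scene centre [ 0.4673 -0.2433  0.1746] crown z 0.2126 rms 0.0018 joint 0.0074
   circle 424.8 161.6 16.9
[ 0.46830619 -0.24374981  0.24876333] [-0.05492051  0.01920082  1.02690738]
```

View pics/l1.png

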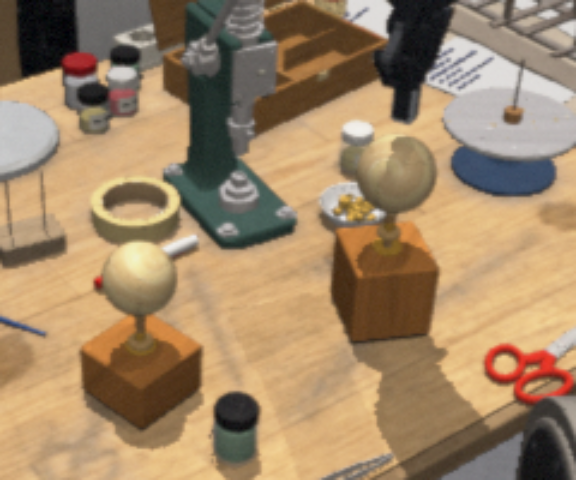

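The middle ball is seated, with its collar on the bush at about (140,345). The tips are above the large ball (tip (405,115), ball (397,173)).

Emit:
arm_command(
  plan="0 0 0.006 0;0 0 0.005 0;0 0 0.003 0;0 0 0.002 0;0 0 0.002 0;0 0 0.002 0;0 0 0.002 0;0 0 0.002 0;0 0 0 0",
)

```text
clock: 18.8
tcp_pos: [0.4684, -0.245, 0.2254]
orientation: [3.078, 0.627, 0.0]
contact_force: [-1.2, -1.0, 1.9]
grip_width: -0.0003
gripper_force: 0.9
```

Emit:
arm_command(
  plan="0 0 0.001 0;0 0 0.001 0;0 0 0.001 0;0 0 0.001 0;0 0 0.001 0",
)

```text
clock: 19.42
tcp_pos: [0.4684, -0.245, 0.2203]
orientation: [3.078, 0.627, 0.0]
contact_force: [-0.1, 0.3, 3.7]
grip_width: -0.0002
gripper_force: 1.6
```

Emit:
arm_command(
  plan="0 0 0.001 0;0 0 0.001 0;0 0 0.001 0;0 0 0.001 0",
)

```text
clock: 19.92
tcp_pos: [0.4684, -0.245, 0.2163]
orientation: [3.078, 0.627, 0.0]
contact_force: [0.0, 0.1, 3.3]
grip_width: -0.0003
gripper_force: 1.6
```

Emit:
arm_command(
  plan="0 0 0.001 0;0 0 0.001 0;0 0 0.0005 0;0 0 0 0",
)

```text
clock: 20.42
tcp_pos: [0.4683, -0.245, 0.2138]
orientation: [3.078, 0.627, 0.0]
contact_force: [0.6, -0.8, 2.3]
grip_width: 0.0
gripper_force: 1.2
```

Emit:
arm_command(
  plan="0 0 0.0005 0;0 0 0 0",
)

```text
clock: 20.68
tcp_pos: [0.4684, -0.245, 0.2134]
orientation: [3.078, 0.627, 0.0]
contact_force: [-0.6, 0.8, 3.5]
grip_width: -0.0001
gripper_force: 2.0
```

Emit:
arm_command(
  plan="0 0 0.0005 0;0 0 0 0",
)

```text
clock: 20.92
tcp_pos: [0.4684, -0.245, 0.2133]
orientation: [3.078, 0.627, 0.0]
contact_force: [-2.0, 0.2, 7.6]
grip_width: -0.0001
gripper_force: 3.5
```

Emit:
arm_command(
  plan="0 0 0.0005 0;0 0 0 0",
)

```text
clock: 21.18
tcp_pos: [0.4685, -0.245, 0.2132]
orientation: [3.078, 0.627, 0.001]
contact_force: [-2.6, 1.4, 9.6]
grip_width: 0.0003
gripper_force: 5.0
```

Emit:
arm_command(
  plan="0 0 -0.005 0;0 0 -0.015 0;0 0 -0.02 0;0 0 -0.02 0;0 0 -0.02 0;0 0 0 0;0 0 0 0",
)

```text
clock: 22.05
tcp_pos: [0.4679, -0.2448, 0.2918]
orientation: [-3.078, -0.627, 0.001]
contact_force: [-0.9, -0.7, -0.7]
grip_width: -0.0003
gripper_force: 0.0
```

```bash
python3 - <<'E'
from h import *
fr={"scene":eyes.grab_frame("scene")};measure(fr)
o=r.get_obs();print(o["tcp_pos"],o["contact_force"])
E
```

```text
small scene centre [0.4816 0.28   0.1171] crown z 0.1451 rms 0.0013 joint 0.0219
   circle 213.8 266.6 14.8
middle scene centre [0.5102 0.022  0.1356] crown z 0.1701 rms 0.0015 joint 0.0219
   circle 317.7 205.6 15.8
large scene centre [ 0.4675 -0.2432  0.1606] crown z 0.1986 rms 0.0018 joint 0.0214
   circle 424.3 167.0 16.8
[ 0.46777305 -0.24478993  0.29142336] [-0.29053989  0.50418904  0.73992964]
```

All three are down and the tool is clear.

```bash
python3 -c "
from bench import ticket
print(ticket.hand_in())"
```

```text
the job is handed in; nothing more can be done
None
```

I pushed the small, middle and large baubles down in that order until each collar rested on its block, with a peak reading of about 10 N on the tool, and handed the job in about 22 s into the 45 s limit.

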